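# Release the pressure cap of a steam cleaner

### The arm

A 7-joint arm with a two-finger parallel gripper is mounted at the origin on the work surface. World frame = base frame: x ahead of the robot, y to its left, z up, the work surface at z = 0. Lengths are in m, angles in rad, forces in N, time in s.
With the tool pointing down it reaches from about 0.4 to 0.75 m from the base axis. Payload 19.5 kg.
Tool frame: the origin (TCP) lies at the very end of the fingers, on their centre line; the grasp point (between the pads) lies 19 mm behind it; z points along the fingers, y is the line along which they close (so a half turn about z gives the same grasp; the last joint's range is limited). The gripper opens to 85 mm and grips with 20 to 120 N. Pads are 22 mm wide; open, the fingers measure 114 mm over their backs; the gripper's body (76 mm by 85 mm) begins 54 mm behind the grasp point. The pads swing forward as they close: fully open they stand 13 mm farther back than shut.
Start: joints at [-1.169, 0.707, -0.028, 1.485, 0.022, 0.951, -0.075], TCP at [0.247, 0.519, 0.231] pointing down, gripper open.
Joint ranges: [-2.71, 2.71], [-0.32, 2.16], [-1.57, 1.52], [0, 2.45], [-1.46, 4.6], [0, 2.02], [-2.83, 2.83]. Speed limits (rad/s): [1.89, 1.89, 2.57, 2.57, 3.01, 3.01, 3.01].

### API

Orientations are given as a rotation vector (axis times angle).
In Python, from plant import get_obs, camera, order gives the robot as it stands.
- The arm moves only by the tool jog_arm, never from a script. Its argument "rows" is one flat list of numbers, 5 for each row, row after row: the finger opening in mm, from 0 to 85.4, then the shift along the tool's x, y, z in units of 25 mm (1.0 is 25 mm), then the turn about the tool's z in units of 6 degrees (1.0 is 6 degrees). In form: [fingers, x, y, z, turn, fingers, x, y, z, turn, ...]. A call has 1 to 12 rows; each row shifts and turns the commanded pose from where the row before left it, along the tool's axes as they then stand; what a row does not reach is not made up. A row lasts 1/12 s, in which the tool goes at most 41.7 mm and 7.16 degrees, less where a joint would pass 70% of its speed; a pose out of reach is approached as far as the arm can. A call is refused whole if a number of a shift passes 1 or a number of a turn 1, either way. A call with a gripper value outside its range is refused whole. The fingers move at their own pace and stop on an object; "grip_force" is the grip in N (left out, the last holds). Time passes only in rows, so rows that do not move let the fingers close. It gives the time, the measured TCP pose, the force, the opening and the grip force at its end, in the units of the state.
- get_obs(): the state, without advancing time (a new reading comes with each control period).
- camera(name): name is "scene" or "top"; returns a dict with "color" (400x640x3 uint8, red, green, blue), "z_map" (400x640 float32, m along the optical axis (not along the pixel's ray), 0 where there is no reading), "mtx" (3x3 intrinsics, pixels), "dist_coeffs" ([k1, k2, p1, p2, k3] as OpenCV has them; the pictures are not rectified), "rvec" (rotation vector, rad) and "tvec" (3), from world to camera coordinates, as OpenCV has them. Camera axes: x right, y down, z forward; pixel columns grow to the right and rows downward; lengths in m; the calibration is good to about 2 mm. A picture is of the moment at which its call begins.
- order.finish_job(): hands the job in; it is judged then, once.
The state is a dict: "t": time; "joint_pos": joint angles; "qd": joint speeds; "effort": joint torques, N m; "ee_pos": TCP position; "tcp_rot": TCP orientation; "ft_force": force on the tool from outside, world axes, zero at the start; "wrist_torque": the same for the moment, N m; "finger_gap": finger opening in m; "grip_force": force on a finger pad.
Only numpy, scipy, OpenCV 4.12 (cv2) and the standard library are available. Lean on these libraries where they do the work, as an engineer would, in place of code of your own. Each camera call takes 0.05 s, during which the arm holds its last target. There are 200 camera calls.

### The job

Take the pressure cap off the steam cleaner: turn it anticlockwise until it comes up against its first stop and keep it leaning lightly on that stop for about a second so that the pressure vents, then press it down and turn on past the stop until it is released. Lift the cap out and set it down gently, upright with its orange grip on top, in the round blue enamel tray. Force nothing - neither against the stop nor down onto the neck - and leave the mug and the two jars alone.

Things in the scene. Friction and masses are not known exactly. Their poses are not given: they have to be found in the camera images.
- cap: The loose pressure cap, about 100 to 155 g, 55 mm high, seated in the steel neck of the steam cleaner. Origin: centre of the underside of its stem; z up along the turning axis. Steel stem 23 mm across, 21 mm long; over it a black disc, then the orange grip. Turning it anticlockwise seen from above (yaw grows) loosens it; at first it turns with little friction, under 0.1 N m.
- cap_grip (a point): Centre of the cap's upright orange grip bar, 42 mm above the cap's origin: 54 mm long along the cap's x, 14 mm thick along its y, 26 mm high (29 to 55 mm above the cap's origin). Pinch it across y from above; fingertips can go down to the disc at its foot.
- cap_disc (a point): Centre of the underside of the cap's disc, 21 mm above the cap's origin. Disc 68 mm across, 8 mm thick, with a thin skirt. A spring holds the cap up with about 6 N. Pressed 4 to 7 mm below its seated height (10 to 13 N; 5.5 mm is good) it can pass the first stop; at 7 mm the disc lands on the rigid neck rim, where over 45 N is forcing it.
- cap_lugs (a point): Centre between the cap's two lugs, 5.5 mm above its origin; they reach 26 mm to either side along the cap's x. Kept down, the cap turns on past the stop; from 0.76 rad past first touching it the lugs stand in slots (best at 0.87), at 0.97 they meet a rigid end wall. In the slots it lifts straight out, clear of the neck after 14 mm.
- vent (a joint): The sprung first stop inside the neck: angle (rad) it is pushed round by the cap's lugs, 0 when untouched, 5 N m per rad. The lugs meet it after 0.2 to 0.7 rad of turning; where differs each time and is only felt, as rising torque. From 0.02 rad (0.1 N m) the cap leans on it and vents; over 0.12 rad (0.6 N m) is forcing it. It springs back to 0 once the cap has passed.
- steamer: The steam cleaner, fixed: white rounded box 260 mm (its x) by 170 mm (its y), top at 130 mm, blue band. Origin under its centre, on the worktop. The neck, 62 mm across, stands on the middle of the top, rim at 158 mm; the seated cap's origin is on its axis, at 144 mm. A blue handle bar along y, 110 mm long, stands 108 mm off the axis towards +x, top at 174 mm. A black outlet at -x.
- tray: Loose round blue enamel tray, 400 g, 136 mm across the top, rim 14 mm high, flat inside 120 mm across, inner floor 5 mm above its origin (centre of the underside).
- mug: White mug, 80 mm across, 90 mm high, bystander; origin centre of the underside.
- spice: Small spice jar with green lid, 44 mm across, 90 mm high, bystander; origin centre of the underside.
- jam: Amber jar with red lid, 66 mm across, 95 mm high, bystander; origin centre of the underside.
There are look-alikes about, which are no part of the job. Several things look just like the tray: the one meant starts nearest to the robot's base.

How it is judged:
By the outcome, as a careful person would: the job done as asked, in the order asked, and still so for the second after the job is handed in, with the robot touching nothing.
It also fails if it takes over 72 s, if anything falls off the work surface, if the arm or the gripper's body presses on something with over 40 N, if the wrist force passes 120 N, or if a joint passes its speed limit or range.

## Working session

There is one attempt and no reset: what is moved stays moved. The work goes in short steps, Python scripts to look and compute and a tool call to move; the robot and the scene stay as the last step left them, time stands still between calls to the robot, and variables do not carry over. Pictures are saved under pics/ and viewed, at most 10 in all, crops included, and the job is handed in when it is done.

Besides the shell and the picture viewer there is one more tool, called after ">>>" by a JSON object that holds its "fn" and its "kwargs". jog_arm: Moves the arm, as the interface text tells. Its arguments: {"type":"object","properties":{"rows":{"type":"array","items":{"type":"number"}},"grip_force":{"type":"number"}},"required":["rows"]}

```bash
mkdir -p pics && cat > h.py <<'E'
import numpy as np,cv2
from plant import get_obs,camera,order
def save(c,n): cv2.imwrite('pics/'+n,c['color'][:,:,::-1])
def pt(c,u,v,z=None):
    """world point at pixel from depth, or on the plane of height z"""
    R=cv2.Rodrigues(np.array(c['rvec'],float))[0];t=np.array(c['tvec'],float).ravel()
    n=cv2.undistortPoints(np.array([[[u,v]]],float),np.array(c['mtx']),np.array(c['dist_coeffs']))[0,0]
    d=R.T@np.array([n[0],n[1],1]);o=-R.T@t
    s=c['z_map'][int(v),int(u)] if z is None else (z-o[2])/d[2]
    return o+s*d
E
python3 - <<'E'
from h import *
import pickle
print(get_obs())
for n in('scene','top'):
    c=camera(n);save(c,n+'0.png');pickle.dump(c,open(n+'0.pkl','wb'))
    print(n,c['rvec'],c['tvec'])
E
```

```text
{'t': 0.0, 'joint_pos': array([-1.16869291,  0.70706271, -0.0275951 ,  1.4850167 ,  0.02203227,
        0.95088767, -0.07552477]), 'qd': array([-0.00059417,  0.00045857,  0.00082725, -0.00083007, -0.00100056,
        0.00057711, -0.00191855]), 'effort': array([ 1.31212378e-04, -8.83214951e+01,  1.23507254e+00, -2.36163676e+01,
        1.69417489e-02,  6.46614892e-03,  1.53578007e-04]), 'ee_pos': array([0.24679575, 0.51904762, 0.23084663]), 'tcp_rot': array([-6.91416000e-01, -3.06439656e+00,  1.66353698e-03]), 'ft_force': array([-0.25268374, -0.23785901,  0.04696783]), 'wrist_torque': array([-0.04159014,  0.02589848, -0.01618035]), 'grip_force': 0.0, 'finger_gap': 0.08504143411181636}
scene [ 1.01859126  2.19789633 -1.24045533] [ 0.37486874 -0.11776812  1.97208393]
top [ 2.12694212 -2.16971773  0.13254541] [0.06225517 0.62512357 1.44242261]
```

View pics/scene0.png

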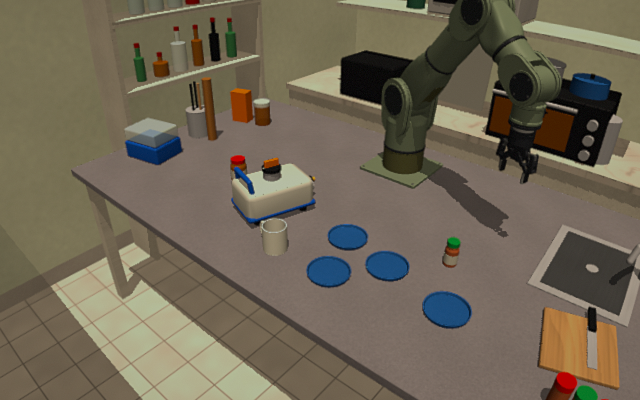

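View pics/top0.png

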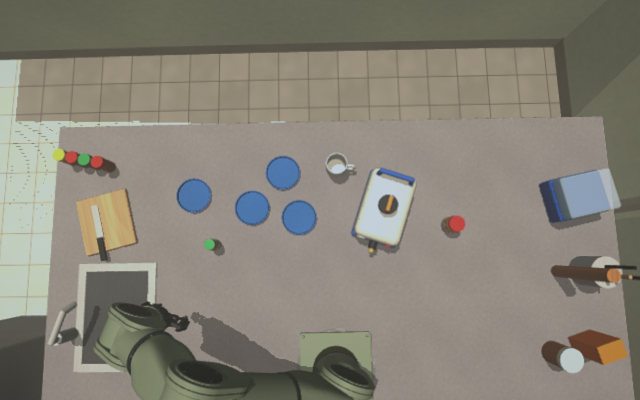

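The scene shows the steamer at (273,193) with its orange cap at about (271,165). In the top view the cap is at (389,204), and the trays are at (299,218), (252,208), (283,173) and (194,196). The one at (299,218) is nearest the base at about (336,365). The mug is at (337,164), the jam jar at (456,224) and the spice jar at (210,244).

```bash
python3 - <<'E'
from h import *
import pickle
T=pickle.load(open('top0.pkl','rb'));S=pickle.load(open('scene0.pkl','rb'))
a=cv2.resize(T['color'][155:260,340:430],None,fx=6,fy=6,interpolation=cv2.INTER_CUBIC)[:600,:400]
a=cv2.resize(T['color'][164:256,345:425],(400,460),interpolation=cv2.INTER_CUBIC)
b=cv2.resize(S['color'][145:191,235:275],(400,460),interpolation=cv2.INTER_CUBIC)
b=cv2.resize(S['color'][150:196,252:292],(400,460),interpolation=cv2.INTER_CUBIC)
cv2.imwrite('pics/crop.png',np.hstack([a,b])[:,:,::-1])
for n,C in(('top',T),('scene',S)):
    h=cv2.cvtColor(C['color'],cv2.COLOR_RGB2HSV)
    m=cv2.inRange(h,(100,120,60),(125,255,255))
    k,l,st,ce=cv2.connectedComponentsWithStats(m)
    for i in range(1,k):
        if st[i,4]>250:
            ys,xs=np.where(l==i);P=np.array([pt(C,x,y) for x,y in zip(xs,ys)])
            print(n,'blue',ce[i].round(1),st[i,4],P.mean(0).round(4),np.percentile(P,[1,99],axis=0).round(3).tolist())
    o=cv2.inRange(h,(5,150,120),(20,255,255));ys,xs=np.where(o)
    q=(abs(xs-389)<20)&(abs(ys-204)<20) if n=='top' else (abs(xs-271)<14)&(abs(ys-165)<12)
    P=np.array([pt(C,x,y) for x,y in zip(xs[q],ys[q])]);print(n,'orange',len(P),xs[q].mean(),ys[q].mean(),np.median(P,0),P[:,2].max())
    p=P[P[:,2]>P[:,2].max()-.008] ;c=p.mean(0);w,v=np.linalg.eigh(np.cov(p[:,:2].T));print(c,v[:,1],np.sqrt(w))
    cl=cv2.minAreaRect(p[:,:2].astype(np.float32));print(cl)
for u,v in((337,164),(456,224),(210,244)):print(pt(T,u,v))
E
```

```text
top blue [282.5 172.7] 784 [0.7373 0.1918 0.0091] [[0.679, 0.132, -0.003], [0.796, 0.252, 0.016]]
top blue [193.9 195.3] 778 [0.6545 0.5371 0.0154] [[0.593, 0.481, -0.002], [0.714, 0.598, 0.017]]
top blue [251.8 207.6] 817 [0.6018 0.3114 0.0128] [[0.542, 0.254, -0.002], [0.663, 0.372, 0.017]]
top blue [298.8 217.4] 826 [0.5602 0.1302 0.0109] [[0.5, 0.072, -0.002], [0.62, 0.188, 0.016]]
top orange 15 389.46666666666664 204.33333333333334 [ 0.5798717  -0.18713202  0.19832891] 0.20126713124900397
[ 0.58209901 -0.18853967  0.19852051] [-0.9303566   0.36665597] [0.00131245 0.01395678]
((0.5862216353416443, -0.1909310519695282), (0.004811224993318319, 0.044555049389600754), 66.88400268554688)
scene blue [593.4  86.6] 618 [-0.6229  0.5727  0.3491] [[-0.741, 0.479, 0.301], [-0.587, 0.631, 0.373]]
scene blue [153.7 150.6] 874 [ 0.6564 -0.8583  0.0521] [[0.536, -0.987, 0.009], [0.716, -0.805, 0.085]]
scene blue [347.3 236. ] 773 [0.5644 0.1288 0.0109] [[0.5, 0.065, -0.0], [0.63, 0.195, 0.017]]
scene blue [386.9 265.1] 984 [0.606  0.3106 0.0103] [[0.543, 0.247, 0.0], [0.673, 0.375, 0.017]]
scene blue [328.3 270.7] 1048 [0.7435 0.192  0.0128] [[0.677, 0.127, 0.0], [0.807, 0.257, 0.017]]
scene blue [446.5 308.8] 1336 [0.6579 0.5384 0.0093] [[0.594, 0.476, -0.0], [0.724, 0.602, 0.016]]
scene orange 111 271.1261261261261 162.23423423423424 [ 0.59282038 -0.18532759  0.19082059] 0.20222470432459294
[ 0.59242316 -0.18683127  0.19828107] [-0.93164284  0.36337531] [0.00542767 0.01551954]
((0.5914775133132935, -0.1879757046699524), (0.02083667367696762, 0.05033227056264877), 67.47981262207031)
[ 0.7685472  -0.02252847  0.00477265]
[ 0.51741454 -0.44404493  0.09528345]
[0.46313692 0.45144712 0.08238849]
```

View pics/crop.png

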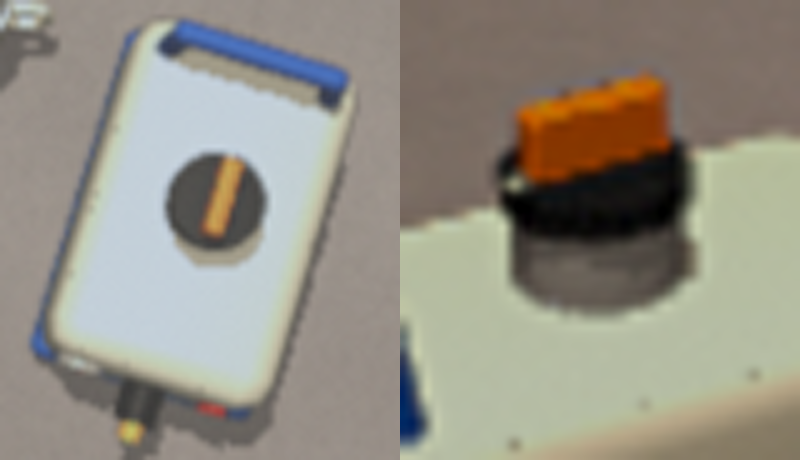

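The left half of the crop (top view) shows the bar ends at about (391.6,195.4) and (387.8,211), with the disc centre near (388.2,204). In the right half (scene), the near top edge of the bar runs from (264,160.5) to (278.5,157.8).

```bash
python3 - <<'E'
from h import *
import pickle
from scipy.spatial.transform import Rotation as Ro
T=pickle.load(open('top0.pkl','rb'));S=pickle.load(open('scene0.pkl','rb'))
P=lambda C,u,v,z:pt(C,u,v,z)[:2].round(4)
a,b=P(T,391.2,195,.199),P(T,387.4,210.5,.199);print(a,b,(a+b)/2,np.degrees(np.arctan2(*(a-b)[::-1])),np.linalg.norm(a-b))
print('disc',P(T,387.8,203.6,.171))
a,b=P(S,263.5,160.2,.199),P(S,278.2,157.5,.199);print(a,b,(a+b)/2,np.degrees(np.arctan2(*(a-b)[::-1])),np.linalg.norm(a-b))
# two-view triangulation of bar centre: bar top ctr
def ray(C,u,v):
    p=pt(C,u,v,0);q=pt(C,u,v,.3);return p,(q-p)/np.linalg.norm(q-p)
def tri(x,y):
    p,d=ray(T,*x);q,e=ray(S,*y);s=np.linalg.lstsq(np.c_[d,-e],q-p,rcond=None)[0];A=p+s[0]*d;B=q+s[1]*e;return ((A+B)/2).round(4),np.linalg.norm(A-B).round(4)
print('bar',tri((389.3,202.7),(270.8,158.2)),'tray',tri((298.8,217.4),(347.3,236)))
# disc from both
for C,n in((T,'t'),(S,'s')):
    Q=np.array([pt(C,u,v) for u in range(640) for v in range(400) if C['z_map'][v,u]>0 and ((350<u<430 and 165<v<255) if n=='t' else (225<u<325 and 150<v<225))])
    q=Q[(Q[:,2]>.127)&(Q[:,2]<.134)];r=cv2.minAreaRect(q[:,:2].astype(np.float32));print('box',r)
    near=np.hypot(Q[:,0]-.59,Q[:,1]+.188)<.06
    q=Q[near&(Q[:,2]>.164)&(Q[:,2]<.178)];print('disc',len(q),cv2.minEnclosingCircle(q[:,:2].astype(np.float32)))
o=get_obs();R=Ro.from_rotvec(o['tcp_rot']).as_matrix();print(R.round(3))
E
```

```text
[ 0.6137 -0.1957] [ 0.5612 -0.1806] [ 0.58745 -0.18815] -16.046243283979667 0.054628380902237976
disc [ 0.5879 -0.1876]
[ 0.6098 -0.2048] [ 0.5622 -0.1807] [ 0.586   -0.19275] -26.85320857742691 0.053353256695350834
bar (array([ 0.5881, -0.1886,  0.2033]), np.float64(0.0031)) tray (array([0.5614, 0.1289, 0.0089]), np.float64(0.0034))
box ((0.5818658471107483, -0.1864258497953415), (0.15506546199321747, 0.2302236258983612), 70.54740905761719)
disc 226 ((0.5889085531234741, -0.18892811238765717), 0.03430775925517082)
box ((0.5953730940818787, -0.18562771379947662), (0.15029451251029968, 0.2390493005514145), 70.91743469238281)
disc 129 ((0.5939383506774902, -0.18764691054821014), 0.03400733694434166)
[[-0.903  0.429 -0.   ]
 [ 0.429  0.903 -0.001]
 [-0.    -0.001 -1.   ]]
```

```bash
cat >> h.py <<'E'
from scipy.spatial.transform import Rotation as Ro
def plan(goal,yawdeg,n,f=85.4):
    """rows to reach goal; yawdeg = world yaw change (+ anticlockwise)"""
    o=get_obs();R=Ro.from_rotvec(o['tcp_rot']);d=(np.array(goal)-o['ee_pos'])/n;out=[]
    for i in range(n):
        out.append([f,*(R.inv().apply(d)/.025).round(2),round(-yawdeg/n/6,2)]);R=R*Ro.from_euler('z',-yawdeg/n,degrees=True)
    x=R.as_matrix()[:,0];print('end yaw',np.degrees(np.arctan2(x[1],x[0])).round(1))
    for i in range(0,n,12):print([float(v) for r in out[i:i+12] for v in r])
E
python3 -c "
from h import *
plan([.589,-.188,.26],-175.1,36)"
```

```text
end yaw -20.5
[85.4, -0.68, -0.55, -0.03, 0.81, 85.4, -0.72, -0.49, -0.03, 0.81, 85.4, -0.76, -0.42, -0.03, 0.81, 85.4, -0.8, -0.36, -0.03, 0.81, 85.4, -0.82, -0.29, -0.03, 0.81, 85.4, -0.85, -0.22, -0.03, 0.81, 85.4, -0.86, -0.15, -0.03, 0.81, 85.4, -0.87, -0.07, -0.03, 0.81, 85.4, -0.87, 0.0, -0.03, 0.81, 85.4, -0.87, 0.08, -0.03, 0.81, 85.4, -0.86, 0.15, -0.03, 0.81, 85.4, -0.84, 0.22, -0.03, 0.81]
[85.4, -0.82, 0.29, -0.03, 0.81, 85.4, -0.79, 0.36, -0.03, 0.81, 85.4, -0.76, 0.43, -0.03, 0.81, 85.4, -0.72, 0.49, -0.03, 0.81, 85.4, -0.68, 0.55, -0.03, 0.81, 85.4, -0.63, 0.61, -0.03, 0.81, 85.4, -0.57, 0.66, -0.03, 0.81, 85.4, -0.52, 0.7, -0.03, 0.81, 85.4, -0.46, 0.74, -0.03, 0.81, 85.4, -0.39, 0.78, -0.03, 0.81, 85.4, -0.32, 0.81, -0.03, 0.81, 85.4, -0.25, 0.84, -0.03, 0.81]
[85.4, -0.18, 0.85, -0.03, 0.81, 85.4, -0.11, 0.87, -0.03, 0.81, 85.4, -0.03, 0.87, -0.03, 0.81, 85.4, 0.04, 0.87, -0.03, 0.81, 85.4, 0.11, 0.87, -0.03, 0.81, 85.4, 0.19, 0.85, -0.03, 0.81, 85.4, 0.26, 0.83, -0.03, 0.81, 85.4, 0.33, 0.81, -0.03, 0.81, 85.4, 0.39, 0.78, -0.03, 0.81, 85.4, 0.46, 0.74, -0.03, 0.81, 85.4, 0.52, 0.7, -0.03, 0.81, 85.4, 0.58, 0.65, -0.03, 0.81]
```

>>> {"fn": "jog_arm", "kwargs": {"rows": [85.4,-0.68,-0.55,-0.03,0.81,85.4,-0.72,-0.49,-0.03,0.81,85.4,-0.76,-0.42,-0.03,0.81,85.4,-0.8,-0.36,-0.03,0.81,85.4,-0.82,-0.29,-0.03,0.81,85.4,-0.85,-0.22,-0.03,0.81,85.4,-0.86,-0.15,-0.03,0.81,85.4,-0.87,-0.07,-0.03,0.81,85.4,-0.87,0.0,-0.03,0.81,85.4,-0.87,0.08,-0.03,0.81,85.4,-0.86,0.15,-0.03,0.81,85.4,-0.84,0.22,-0.03,0.81]}}

```text
t: 1.1
ee_pos: [0.3609, 0.2825, 0.2402]
tcp_rot: [-2.102, -2.335, 0.0]
ft_force: [0.7, 0.6, 0.7]
finger_gap: 0.0851
grip_force: 0.0
```

>>> {"fn": "jog_arm", "kwargs": {"rows": [85.4,-0.82,0.29,-0.03,0.81,85.4,-0.79,0.36,-0.03,0.81,85.4,-0.76,0.43,-0.03,0.81,85.4,-0.72,0.49,-0.03,0.81,85.4,-0.68,0.55,-0.03,0.81,85.4,-0.63,0.61,-0.03,0.81,85.4,-0.57,0.66,-0.03,0.81,85.4,-0.52,0.7,-0.03,0.81,85.4,-0.46,0.74,-0.03,0.81,85.4,-0.39,0.78,-0.03,0.81,85.4,-0.32,0.81,-0.03,0.81,85.4,-0.25,0.84,-0.03,0.81]}}

```text
t: 2.1
ee_pos: [0.4753, 0.0472, 0.2492]
tcp_rot: [-2.973, -1.015, 0.001]
ft_force: [1.1, 0.7, 1.0]
finger_gap: 0.0853
grip_force: 0.0
```

>>> {"fn": "jog_arm", "kwargs": {"rows": [85.4,-0.18,0.85,-0.03,0.81,85.4,-0.11,0.87,-0.03,0.81,85.4,-0.03,0.87,-0.03,0.81,85.4,0.04,0.87,-0.03,0.81,85.4,0.11,0.87,-0.03,0.81,85.4,0.19,0.85,-0.03,0.81,85.4,0.26,0.83,-0.03,0.81,85.4,0.33,0.81,-0.03,0.81,85.4,0.39,0.78,-0.03,0.81,85.4,0.46,0.74,-0.03,0.81]}}

```text
t: 2.93
ee_pos: [0.5708, -0.1487, 0.2566]
tcp_rot: [-3.127, 0.298, 0.001]
ft_force: [0.5, 0.6, 1.0]
finger_gap: 0.0852
grip_force: 0.0
```

```bash
python3 -c "
from h import *
o=get_obs();print(o);R=Ro.from_rotvec(o['tcp_rot']).as_matrix();print(R.round(3))
yaw=np.degrees(np.arctan2(R[1,0],R[0,0]));print(yaw)
plan([.589,-.188,.26],-20.5-yaw,4)
c=camera('scene');cv2.imwrite('pics/s1.png',cv2.resize(c['color'][90:230,200:380],None,fx=4,fy=4,interpolation=2)[:,:,::-1])"
```

```text
{'t': 2.9333, 'joint_pos': array([-0.1193857 ,  0.80341907,  0.72431038,  1.39755943, -0.55028972,
        1.14745123, -1.08223014]), 'qd': array([ 0.40809679,  0.3226886 ,  0.22146779, -0.67415797, -0.21592771,
        0.46175241, -0.67063316]), 'effort': array([ -4.80996653, -93.49503994,  14.0900588 , -18.39547455,
         0.78853078,  -1.54813148,   2.38743693]), 'ee_pos': array([ 0.57082313, -0.14870693,  0.2565893 ]), 'tcp_rot': array([-3.12736573e+00,  2.98120734e-01,  9.79889864e-04]), 'ft_force': array([0.50454838, 0.56475807, 1.02108132]), 'wrist_torque': array([-0.01253736,  0.01491343,  0.02422065]), 'grip_force': 0.0, 'finger_gap': 0.0852357498543194}
[[ 0.982 -0.189 -0.001]
 [-0.189 -0.982  0.   ]
 [-0.001  0.    -1.   ]]
-10.890700051184355
end yaw -20.5
[85.4, 0.25, 0.35, -0.03, 0.4, 85.4, 0.27, 0.34, -0.03, 0.4, 85.4, 0.28, 0.33, -0.03, 0.4, 85.4, 0.29, 0.32, -0.03, 0.4]
```

View pics/s1.png

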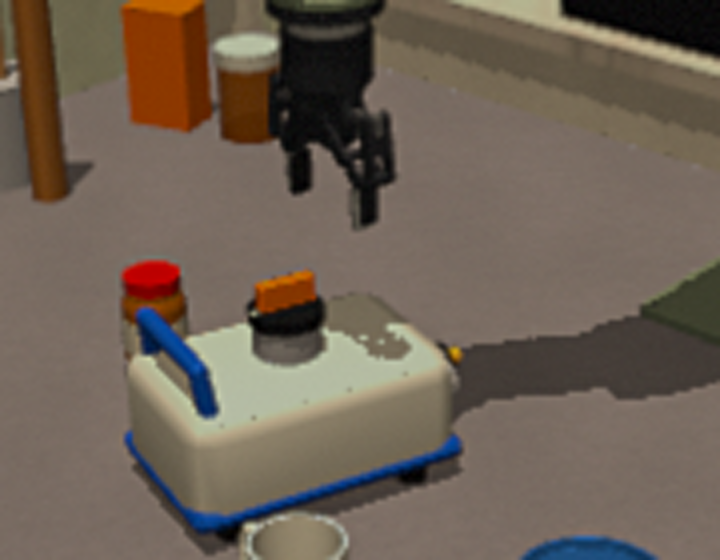

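The picture shows the gripper up and to the right of the cap, its lower fingertip at (365,225), and the orange bar at (285,290). The path down to the cap is clear.

>>> {"fn": "jog_arm", "kwargs": {"rows": [85.4,0.52,0.7,-0.03,0.81,85.4,0.58,0.65,-0.03,0.81,85.4,0,0,0,0,85.4,0,0,0,0,85.4,0,0,0,0]}}

```text
t: 3.4
ee_pos: [0.5896, -0.1864, 0.258]
tcp_rot: [-3.092, 0.554, 0.001]
ft_force: [0.4, -0.2, -0.2]
finger_gap: 0.0856
grip_force: 0.0
```

```bash
python3 -c "
from h import *
o=get_obs();R=Ro.from_rotvec(o['tcp_rot']).as_matrix()
print(o['ee_pos'],o['joint_pos'][6],np.degrees(np.arctan2(R[1,0],R[0,0])),o['ft_force'],o['wrist_torque'])
plan([.589,-.188,.26],0,1)
c=camera('scene');t=camera('top')
a=cv2.resize(c['color'][120:195,235:305],(420,450),interpolation=2);b=cv2.resize(t['color'][175:225,365:405],(360,450),interpolation=2)
cv2.imwrite('pics/s2.png',np.hstack([a,b])[:,:,::-1])"
```

```text
[ 0.58956773 -0.1864437   0.25801713] -1.202432055941071 -20.307465438574837 [ 0.39609439 -0.23725604 -0.15129873] [-0.01522203  0.03220289  0.03085197]
end yaw -20.3
[85.4, 0.0, 0.07, -0.08, 0.0]
```

View pics/s2.png

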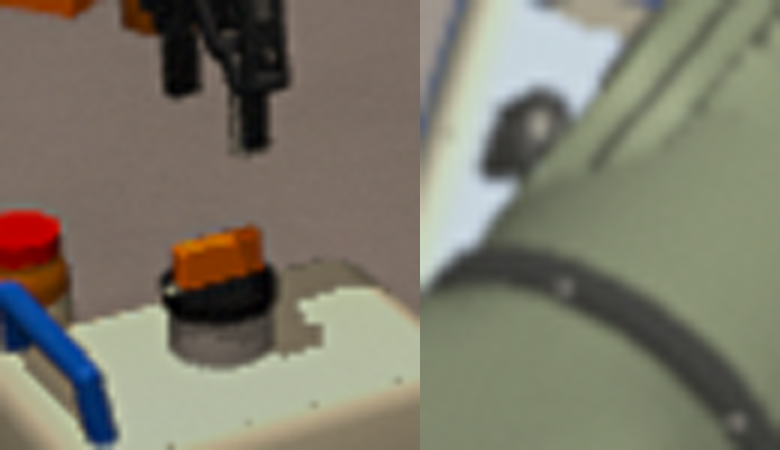

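The left half shows the open fingers straddling the bar from above, tips at (180,90) and (250,150), bar top centre at (217,245). The top view on the right is hidden by the arm. Next: go down and close lightly.

>>> {"fn": "jog_arm", "kwargs": {"rows": [85.4,0,0.05,0.6,0,85.4,0,0,0.7,0,85.4,0,0,0.7,0,85.4,0,0,0.6,0,85.4,0,0,0.4,0,85.4,0,0,0.12,0,85.4,0,0,0,0,85.4,0,0,0,0], "grip_force": 20}}

```text
t: 4.17
ee_pos: [0.5895, -0.1882, 0.1811]
tcp_rot: [3.092, -0.555, 0.001]
ft_force: [-0.8, 0.4, 0.4]
finger_gap: 0.0856
grip_force: 0.0
```

>>> {"fn": "jog_arm", "kwargs": {"rows": [40,0,0,0,0,30,0,0,0,0,22,0,0,0,0,18,0,0,0,0,10,0,0,0,0,5,0,0,0,0,0,0,0,0,0,0,0,0,0,0], "grip_force": 20}}

```text
t: 4.83
ee_pos: [0.5894, -0.1882, 0.1805]
tcp_rot: [3.092, -0.556, 0.001]
ft_force: [0.3, 0.2, 3.1]
finger_gap: 0.0135
grip_force: 24.4
```

```bash
cat > st.py <<'E'
from h import *
o=get_obs();R=Ro.from_rotvec(o['tcp_rot']).as_matrix()
print(o['t'],o['ee_pos'].round(4),'j7',o['joint_pos'][6].round(3),'yaw',np.arctan2(R[1,0],R[0,0]).round(4),'F',o['ft_force'].round(2),'Ftool',(R.T@o['ft_force']).round(2),'M',o['wrist_torque'].round(3),'gap',o['finger_gap'].round(4),o['grip_force'])
E
python3 st.py
```

```text
Traceback (most recent call last):
  File "st.py", line 3, in <module>
    print(o['t'],o['ee_pos'].round(4),'j7',o['joint_pos'][6].round(3),'yaw',np.arctan2(R[1,0],R[0,0]).round(4),'F',o['ft_force'].round(2),'Ftool',(R.T@o['ft_force']).round(2),'M',o['wrist_torque'].round(3),'gap',o['finger_gap'].round(4),o['grip_force'])
                                                                                                                                                                                                                    ^^^^^^^^^^^^^^^^^^^^^
AttributeError: 'float' object has no attribute 'round'
```

>>> {"fn": "jog_arm", "kwargs": {"rows": [0,0,0,0,0,0,0,0,0,0,0,0,0,0,-0.3,0,0,0,0,-0.4,0,0,0,0,-0.4,0,0,0,0,-0.3,0,0,0,0,0,0,0,0,0,0], "grip_force": 70}}

```text
t: 5.5
ee_pos: [0.5893, -0.1883, 0.1805]
tcp_rot: [3.124, -0.33, 0.0]
ft_force: [-0.4, -0.3, 4.4]
finger_gap: 0.0125
grip_force: 73.5
```

```bash
sed -i "s/o\['finger_gap'\].round(4)/round(o['finger_gap'],4)/" st.py; python3 st.py
```

```text
5.5 [ 0.5893 -0.1883  0.1805] j7 -1.019 yaw -0.2104 F [-0.41 -0.32  4.44] Ftool [-0.33  0.39 -4.44] M [ 0.003 -0.068 -0.007] gap 0.0125 73.51102709770203
```

>>> {"fn": "jog_arm", "kwargs": {"rows": [0,0,0,0,-0.25,0,0,0,0,-0.25,0,0,0,0,0,0,0,0,0,0]}}

```text
t: 5.83
ee_pos: [0.5893, -0.1882, 0.1804]
tcp_rot: [3.132, -0.246, 0.0]
ft_force: [0.2, -0.1, 4.8]
finger_gap: 0.0125
grip_force: 73.5
```

```bash
python3 st.py
```

```text
5.8333 [ 0.5893 -0.1882  0.1804] j7 -0.975 yaw -0.1567 F [ 0.16 -0.06  4.83] Ftool [ 0.17  0.03 -4.83] M [-0.033 -0.072 -0.023] gap 0.0125 73.5160481929779
```

>>> {"fn": "jog_arm", "kwargs": {"rows": [0,0,0,0,-0.25,0,0,0,0,-0.25,0,0,0,0,0,0,0,0,0,0]}}

```text
t: 6.17
ee_pos: [0.5893, -0.1882, 0.1803]
tcp_rot: [3.137, -0.163, -0.0]
ft_force: [-0.3, -0.6, 5.8]
finger_gap: 0.0123
grip_force: 73.5
```

```bash
python3 st.py
```

```text
6.1667 [ 0.5893 -0.1882  0.1803] j7 -0.933 yaw -0.104 F [-0.28 -0.62  5.76] Ftool [-0.21  0.65 -5.76] M [ 0.002 -0.009  0.061] gap 0.0123 73.54207634925842
```

>>> {"fn": "jog_arm", "kwargs": {"rows": [0,0,0,0,-0.25,0,0,0,0,-0.25,0,0,0,0,0,0,0,0,0,0]}}

```text
t: 6.5
ee_pos: [0.5893, -0.1882, 0.1803]
tcp_rot: [3.141, -0.081, -0.0]
ft_force: [-0.1, -0.0, 5.7]
finger_gap: 0.0125
grip_force: 73.5
```

```bash
python3 st.py
```

```text
6.5 [ 0.5893 -0.1882  0.1803] j7 -0.89 yaw -0.0517 F [-0.11 -0.05  5.7 ] Ftool [-0.1   0.05 -5.7 ] M [ 0.051  0.022 -0.027] gap 0.0125 73.54893922805786
```

>>> {"fn": "jog_arm", "kwargs": {"rows": [0,0,0,0,-0.25,0,0,0,0,-0.25,0,0,0,0,0,0,0,0,0,0]}}

```text
t: 6.83
ee_pos: [0.5892, -0.1882, 0.1803]
tcp_rot: [3.142, 0.001, -0.0]
ft_force: [-0.4, -0.2, 6.0]
finger_gap: 0.0118
grip_force: 73.5
```

```bash
python3 st.py
```

```text
6.8333 [ 0.5892 -0.1882  0.1803] j7 -0.848 yaw 0.0005 F [-0.36 -0.18  5.96] Ftool [-0.36  0.18 -5.96] M [ 0.018  0.064 -0.022] gap 0.0118 73.5483992099762
```

>>> {"fn": "jog_arm", "kwargs": {"rows": [0,0,0,0,-0.25,0,0,0,0,-0.25,0,0,0,0,0,0,0,0,0,0]}}

```text
t: 7.17
ee_pos: [0.5893, -0.1882, 0.1803]
tcp_rot: [3.14, 0.083, -0.0]
ft_force: [-0.2, 0.3, 5.1]
finger_gap: 0.0123
grip_force: 73.5
```

```bash
python3 st.py
```

```text
7.1667 [ 0.5893 -0.1882  0.1803] j7 -0.806 yaw 0.0528 F [-0.18  0.26  5.14] Ftool [-0.16 -0.27 -5.14] M [0.051 0.039 0.038] gap 0.0123 73.51572275161743
```

>>> {"fn": "jog_arm", "kwargs": {"rows": [0,0,0,0,-0.25,0,0,0,0,-0.25,0,0,0,0,0,0,0,0,0,0]}}

```text
t: 7.5
ee_pos: [0.5893, -0.1884, 0.1804]
tcp_rot: [3.137, 0.164, 0.0]
ft_force: [-0.4, -1.8, 4.8]
finger_gap: 0.0121
grip_force: 73.5
```

```bash
python3 st.py
```

```text
7.5 [ 0.5893 -0.1884  0.1804] j7 -0.764 yaw 0.1045 F [-0.41 -1.78  4.76] Ftool [-0.59  1.73 -4.75] M [-0.337 -0.055 -0.02 ] gap 0.0121 73.51314783096313
```

>>> {"fn": "jog_arm", "kwargs": {"rows": [0,0,0,0,-0.25,0,0,0,0,0,0,0,0,0,0]}}

```text
t: 7.75
ee_pos: [0.5893, -0.1885, 0.1804]
tcp_rot: [3.134, 0.206, 0.0]
ft_force: [0.1, -3.6, 4.5]
finger_gap: 0.0122
grip_force: 73.5
```

```bash
python3 st.py
```

```text
7.75 [ 0.5893 -0.1885  0.1804] j7 -0.743 yaw 0.131 F [ 0.13 -3.61  4.54] Ftool [-0.34  3.6  -4.54] M [-0.754 -0.209 -0.028] gap 0.0122 73.51927042007446
```

>>> {"fn": "jog_arm", "kwargs": {"rows": [0,0,0,0,-0.2,0,0,0,0,0,0,0,0,0,0]}}

```text
t: 8.0
ee_pos: [0.5893, -0.1885, 0.1804]
tcp_rot: [3.132, 0.238, 0.0]
ft_force: [0.4, -4.2, 5.0]
finger_gap: 0.0129
grip_force: 73.5
```

```bash
python3 st.py
```

```text
8.0 [ 0.5893 -0.1885  0.1804] j7 -0.726 yaw 0.1519 F [ 0.42 -4.2   5.01] Ftool [-0.22  4.22 -5.01] M [-1.017 -0.332 -0.088] gap 0.0129 73.5367226600647
```

>>> {"fn": "jog_arm", "kwargs": {"rows": [0,0,0,0,0]}}

```text
t: 8.08
ee_pos: [0.5893, -0.1884, 0.1804]
tcp_rot: [3.132, 0.238, 0.0]
ft_force: [1.7, -4.7, 4.6]
finger_gap: 0.0124
grip_force: 73.6
```

```bash
python3 st.py
```

```text
8.0833 [ 0.5893 -0.1884  0.1804] j7 -0.726 yaw 0.1516 F [ 1.66 -4.66  4.6 ] Ftool [ 0.94  4.86 -4.6 ] M [-1.127 -0.31  -0.048] gap 0.0124 73.56353759765625
```

>>> {"fn": "jog_arm", "kwargs": {"rows": [0,0,0,0,0]}}

```text
t: 8.17
ee_pos: [0.5893, -0.1884, 0.1804]
tcp_rot: [3.132, 0.238, 0.0]
ft_force: [1.2, -5.1, 4.9]
finger_gap: 0.0125
grip_force: 73.6
```

```bash
python3 st.py
```

```text
8.1667 [ 0.5893 -0.1884  0.1804] j7 -0.726 yaw 0.1517 F [ 1.18 -5.06  4.89] Ftool [ 0.4   5.19 -4.89] M [-1.126 -0.348 -0.089] gap 0.0125 73.55331659317017
```

>>> {"fn": "jog_arm", "kwargs": {"rows": [0,0,0,0,-0.25,0,0,0,0,0,0,0,0,0,0]}}

```text
t: 8.42
ee_pos: [0.5893, -0.1885, 0.1804]
tcp_rot: [3.128, 0.279, 0.0]
ft_force: [2.3, -5.7, 4.2]
finger_gap: 0.0123
grip_force: 73.5
```

```bash
python3 st.py
```

```text
8.4167 [ 0.5893 -0.1885  0.1804] j7 -0.705 yaw 0.1782 F [ 2.32 -5.66  4.21] Ftool [ 1.28  5.98 -4.21] M [-1.373 -0.362 -0.107] gap 0.0123 73.53355765342712
```

>>> {"fn": "jog_arm", "kwargs": {"rows": [0,0,0,0,0]}}

```text
t: 8.5
ee_pos: [0.5894, -0.1885, 0.1804]
tcp_rot: [3.128, 0.279, 0.0]
ft_force: [1.1, -5.3, 4.1]
finger_gap: 0.012
grip_force: 73.5
```

```bash
python3 st.py
```

```text
8.5 [ 0.5894 -0.1885  0.1804] j7 -0.705 yaw 0.178 F [ 1.14 -5.26  4.08] Ftool [ 0.19  5.38 -4.07] M [-1.387 -0.424 -0.124] gap 0.012 73.53872537612915
```

>>> {"fn": "jog_arm", "kwargs": {"rows": [0,0,0,0,-0.2,0,0,0,0,-0.2,0,0,0,0,0]}}

```text
t: 8.75
ee_pos: [0.5894, -0.1888, 0.1805]
tcp_rot: [3.121, 0.346, 0.001]
ft_force: [2.8, -7.3, 4.0]
finger_gap: 0.0127
grip_force: 73.5
```

```bash
python3 st.py
```

```text
8.75 [ 0.5894 -0.1888  0.1805] j7 -0.671 yaw 0.2211 F [ 2.85 -7.35  4.04] Ftool [ 1.17  7.8  -4.03] M [-1.841 -0.569 -0.173] gap 0.0127 73.47184538841248
```

>>> {"fn": "jog_arm", "kwargs": {"rows": [0,0,0,0,0]}}

```text
t: 8.83
ee_pos: [0.5895, -0.1888, 0.1804]
tcp_rot: [3.121, 0.344, 0.001]
ft_force: [2.9, -5.9, 4.8]
finger_gap: 0.0118
grip_force: 73.5
```

```bash
python3 st.py
```

```text
8.8333 [ 0.5895 -0.1888  0.1804] j7 -0.672 yaw 0.2198 F [ 2.93 -5.89  4.8 ] Ftool [ 1.58  6.39 -4.79] M [-1.779 -0.65  -0.198] gap 0.0118 73.50854873657227
```

>>> {"fn": "jog_arm", "kwargs": {"rows": [0,0,0,0,-0.2,0,0,0,0,0,0,0,0,0,0,0,0,0,0,0,0,0,0,0,0,0,0,0,0,0,0,0,0,0,0]}}

```text
t: 9.42
ee_pos: [0.5895, -0.1889, 0.1804]
tcp_rot: [3.117, 0.377, 0.001]
ft_force: [2.8, -8.6, 4.1]
finger_gap: 0.0121
grip_force: 73.5
```

```bash
python3 st.py
```

```text
9.4167 [ 0.5895 -0.1889  0.1804] j7 -0.655 yaw 0.2406 F [ 2.81 -8.63  4.1 ] Ftool [ 0.68  9.06 -4.09] M [-1.974 -0.813 -0.19 ] gap 0.0121 73.54400038719177
```

>>> {"fn": "jog_arm", "kwargs": {"rows": [0,0,0,0,0,0,0,0,0,0,0,0,0,0,0,0,0,0,0,0,0,0,0,0,0,0,0,0,0,0,0,0,0,0,0,0,0,0,0,0]}}

```text
t: 10.08
ee_pos: [0.5895, -0.1889, 0.1805]
tcp_rot: [3.117, 0.377, 0.001]
ft_force: [2.6, -6.5, 4.6]
finger_gap: 0.0122
grip_force: 73.5
```

```bash
python3 st.py
```

```text
10.0833 [ 0.5895 -0.1889  0.1805] j7 -0.655 yaw 0.2405 F [ 2.61 -6.5   4.63] Ftool [ 0.99  6.94 -4.62] M [-1.955 -0.826 -0.243] gap 0.0122 73.5442864894867
```

>>> {"fn": "jog_arm", "kwargs": {"rows": [0,0,0,0.08,0,0,0,0,0.08,0,0,0,0,0.07,0,0,0,0,0,0,0,0,0,0,0]}}

```text
t: 10.5
ee_pos: [0.5894, -0.1884, 0.1749]
tcp_rot: [3.118, 0.378, 0.001]
ft_force: [0.3, -4.4, 10.7]
finger_gap: 0.0124
grip_force: 74.4
```

```bash
python3 st.py
```

```text
10.5 [ 0.5894 -0.1884  0.1749] j7 -0.651 yaw 0.241 F [ 0.34 -4.42 10.73] Ftool [ -0.72   4.38 -10.73] M [-1.064 -0.085  0.044] gap 0.0124 74.35621976852417
```

>>> {"fn": "jog_arm", "kwargs": {"rows": [0,0,0,0,-0.4,0,0,0,0,-0.5,0,0,0,0,-0.5,0,0,0,0,-0.5,0,0,0,0,-0.4,0,0,0,0,0,0,0,0,0,0]}}

```text
t: 11.08
ee_pos: [0.5894, -0.1878, 0.1749]
tcp_rot: [-3.05, -0.75, -0.001]
ft_force: [-0.3, -0.9, 10.0]
finger_gap: 0.0125
grip_force: 74.3
```

```bash
python3 st.py
```

```text
11.0833 [ 0.5894 -0.1878  0.1749] j7 -0.46 yaw 0.4825 F [-0.3  -0.95  9.95] Ftool [-0.7   0.7  -9.95] M [-0.263  0.057  0.008] gap 0.0125 74.25497889518738
```

Torque and side force are close to zero, so the cap is past the stop. Turning on.

>>> {"fn": "jog_arm", "kwargs": {"rows": [0,0,0,0,-0.5,0,0,0,0,-0.5,0,0,0,0,-0.5,0,0,0,0,-0.5,0,0,0,0,-0.5,0,0,0,0,-0.5,0,0,0,0,-0.4,0,0,0,0,0,0,0,0,0,0]}}

```text
t: 11.83
ee_pos: [0.5892, -0.1885, 0.175]
tcp_rot: [2.869, 1.278, -0.0]
ft_force: [-0.8, -4.5, 10.6]
finger_gap: 0.0123
grip_force: 74.3
```

```bash
python3 st.py
```

```text
11.8333 [ 0.5892 -0.1885  0.175 ] j7 -0.18 yaw 0.8381 F [-0.78 -4.53 10.57] Ftool [ -3.9    2.45 -10.57] M [-1.082  0.21   0.055] gap 0.0123 74.28348541259766
```

>>> {"fn": "jog_arm", "kwargs": {"rows": [0,0,0,0,-0.4,0,0,0,0,-0.4,0,0,0,0,-0.3,0,0,0,0,0,0,0,0,0,0]}}

```text
t: 12.25
ee_pos: [0.5892, -0.1885, 0.175]
tcp_rot: [2.791, 1.441, -0.0]
ft_force: [0.3, -5.0, 10.1]
finger_gap: 0.0122
grip_force: 74.3
```

```bash
python3 st.py
```

```text
12.25 [ 0.5892 -0.1885  0.175 ] j7 -0.09 yaw 0.9532 F [ 0.26 -4.98 10.07] Ftool [ -3.91   3.1  -10.07] M [-1.132  0.227  0.042] gap 0.0122 74.27008152008057
```

>>> {"fn": "jog_arm", "kwargs": {"rows": [0,-0.02,0.01,-0.08,0,0,0,0,-0.08,0,0,0,0,-0.08,0,0,0,0,-0.08,0,0,0,0,0,0]}}

```text
t: 12.67
ee_pos: [0.5891, -0.1886, 0.1827]
tcp_rot: [-2.791, -1.441, 0.0]
ft_force: [-0.5, -3.1, 3.9]
finger_gap: 0.0122
grip_force: 73.3
```

```bash
python3 st.py
```

```text
12.6667 [ 0.5891 -0.1886  0.1827] j7 -0.093 yaw 0.9533 F [-0.45 -3.13  3.89] Ftool [-2.81  1.44 -3.89] M [-0.849 -0.023  0.048] gap 0.0122 73.30170392990112
```

>>> {"fn": "jog_arm", "kwargs": {"rows": [0,-0.01,0.01,-0.08,0,0,0,0,-0.08,0,0,0,0,-0.08,0,0,0,0,0,0]}}

```text
t: 13.0
ee_pos: [0.5892, -0.1888, 0.1887]
tcp_rot: [-2.791, -1.441, 0.0]
ft_force: [-0.8, -0.6, 0.1]
finger_gap: 0.0124
grip_force: 72.7
```

```bash
python3 st.py
```

```text
13.0 [ 0.5892 -0.1888  0.1887] j7 -0.095 yaw 0.9533 F [-0.79 -0.61  0.09] Ftool [-0.96 -0.29 -0.09] M [-0.126  0.153 -0.05 ] gap 0.0124 72.73448824882507
```

>>> {"fn": "jog_arm", "kwargs": {"rows": [0,0,0,-0.2,0,0,0,0,-0.4,0,0,0,0,-0.6,0,0,0,0,-0.7,0,0,0,0,-0.7,0,0,0,0,-0.6,0,0,0,0,-0.4,0,0,0,0,0,0,0,0,0,0,0]}}

```text
t: 13.75
ee_pos: [0.5893, -0.189, 0.279]
tcp_rot: [2.791, 1.441, 0.001]
ft_force: [-0.1, 0.1, -2.0]
finger_gap: 0.0125
grip_force: 72.7
```

```bash
python3 st.py && python3 -c "
from h import *
c=camera('scene');cv2.imwrite('pics/s3.png',cv2.resize(c['color'][90:215,225:345],None,fx=4,fy=4,interpolation=2)[:,:,::-1])
plan([.562,.1295,.26],0,24,0)"
```

```text
13.75 [ 0.5893 -0.189   0.279 ] j7 -0.133 yaw 0.9533 F [-0.09  0.07 -2.04] Ftool [ 0.   -0.11  2.04] M [0.061 0.025 0.037] gap 0.0125 72.72181034088135
end yaw 54.6
[0.0, 0.41, -0.34, 0.03, 0.0, 0.0, 0.41, -0.34, 0.03, 0.0, 0.0, 0.41, -0.34, 0.03, 0.0, 0.0, 0.41, -0.34, 0.03, 0.0, 0.0, 0.41, -0.34, 0.03, 0.0, 0.0, 0.41, -0.34, 0.03, 0.0, 0.0, 0.41, -0.34, 0.03, 0.0, 0.0, 0.41, -0.34, 0.03, 0.0, 0.0, 0.41, -0.34, 0.03, 0.0, 0.0, 0.41, -0.34, 0.03, 0.0, 0.0, 0.41, -0.34, 0.03, 0.0, 0.0, 0.41, -0.34, 0.03, 0.0]
[0.0, 0.41, -0.34, 0.03, 0.0, 0.0, 0.41, -0.34, 0.03, 0.0, 0.0, 0.41, -0.34, 0.03, 0.0, 0.0, 0.41, -0.34, 0.03, 0.0, 0.0, 0.41, -0.34, 0.03, 0.0, 0.0, 0.41, -0.34, 0.03, 0.0, 0.0, 0.41, -0.34, 0.03, 0.0, 0.0, 0.41, -0.34, 0.03, 0.0, 0.0, 0.41, -0.34, 0.03, 0.0, 0.0, 0.41, -0.34, 0.03, 0.0, 0.0, 0.41, -0.34, 0.03, 0.0, 0.0, 0.41, -0.34, 0.03, 0.0]
```

View pics/s3.png

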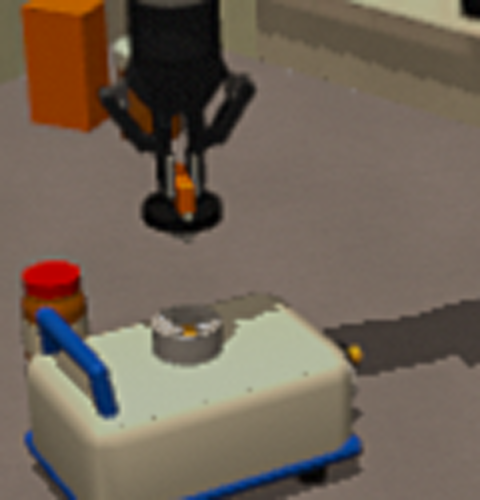

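The picture shows the cap out of the neck and held level in the gripper, its disc at (182,212). The neck is empty at (188,330).

>>> {"fn": "jog_arm", "kwargs": {"rows": [0,0.2,-0.17,0,0,0,0.41,-0.34,0.03,0,0,0.41,-0.34,0.03,0,0,0.41,-0.34,0.03,0,0,0.41,-0.34,0.03,0,0,0.41,-0.34,0.03,0,0,0.41,-0.34,0.03,0,0,0.41,-0.34,0.03,0,0,0.41,-0.34,0.03,0,0,0.41,-0.34,0.03,0,0,0.41,-0.34,0.03,0,0,0.41,-0.34,0.03,0]}}

```text
t: 14.8
ee_pos: [0.5776, -0.0351, 0.2702]
tcp_rot: [2.791, 1.441, -0.0]
ft_force: [-0.5, 0.4, -0.9]
finger_gap: 0.0124
grip_force: 72.7
```

>>> {"fn": "jog_arm", "kwargs": {"rows": [0,0.41,-0.34,0.1,0,0,0.41,-0.34,0.1,0,0,0.41,-0.34,0.1,0,0,0.41,-0.34,0.1,0,0,0.41,-0.34,0.1,0,0,0.41,-0.34,0.1,0,0,0.41,-0.34,0.1,0,0,0.41,-0.34,0.1,0,0,0.41,-0.34,0.1,0,0,0.41,-0.34,0.1,0,0,0.41,-0.34,0.1,0,0,0.41,-0.34,0.1,0]}}

```text
t: 15.8
ee_pos: [0.5657, 0.1242, 0.24]
tcp_rot: [2.791, 1.441, -0.0]
ft_force: [0.5, 0.6, -0.9]
finger_gap: 0.0125
grip_force: 72.7
```

>>> {"fn": "jog_arm", "kwargs": {"rows": [0,0.2,-0.17,0.1,0,0,0,0,0,0,0,0,0,0,0,0,0,0,0,0]}}

```text
t: 16.13
ee_pos: [0.5655, 0.1286, 0.238]
tcp_rot: [2.792, 1.44, -0.0]
ft_force: [0.0, -0.3, -1.3]
finger_gap: 0.0121
grip_force: 72.7
```

```bash
python3 st.py && python3 -c "
from h import *
plan([.562,.1295,.055],0,10,0)
c=camera('scene');cv2.imwrite('pics/s4.png',cv2.resize(c['color'][130:265,280:420],None,fx=4,fy=4,interpolation=2)[:,:,::-1])"
```

```text
16.1333 [0.5655 0.1286 0.238 ] j7 -0.598 yaw 0.9522 F [ 0.03 -0.33 -1.31] Ftool [-0.25  0.21  1.31] M [-0.004 -0.016 -0.01 ] gap 0.0121 72.72330164909363
end yaw 54.6
[0.0, -0.0, -0.01, 0.73, 0.0, 0.0, -0.0, -0.01, 0.73, 0.0, 0.0, -0.0, -0.01, 0.73, 0.0, 0.0, -0.0, -0.01, 0.73, 0.0, 0.0, -0.0, -0.01, 0.73, 0.0, 0.0, -0.0, -0.01, 0.73, 0.0, 0.0, -0.0, -0.01, 0.73, 0.0, 0.0, -0.0, -0.01, 0.73, 0.0, 0.0, -0.0, -0.01, 0.73, 0.0, 0.0, -0.0, -0.01, 0.73, 0.0]
```

View pics/s4.png

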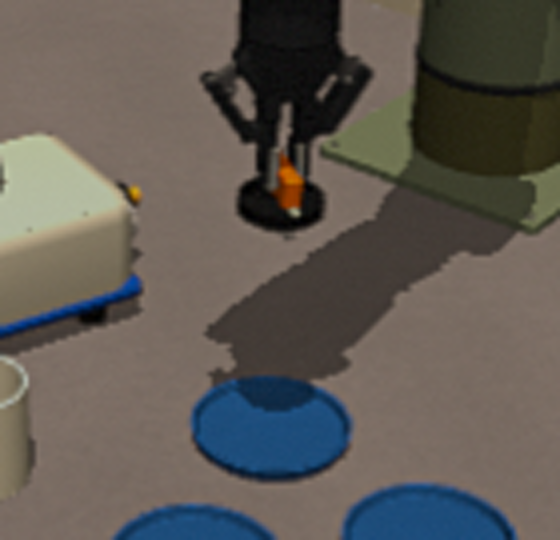

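The cap hangs level at (280,200), above and behind the chosen tray at (272,428). Next: lower it.

>>> {"fn": "jog_arm", "kwargs": {"rows": [0,0,-0.1,0.5,0,0,0,0,0.8,0,0,0,0,0.9,0,0,0,0,0.9,0,0,0,0,0.9,0,0,0,0,0.9,0,0,0,0,0.9,0,0,0,0,0.8,0,0,0,0,0.5,0,0,0,0,0.3,0,0,0,0,0,0,0,0,0,0,0]}}

```text
t: 17.18
ee_pos: [0.5635, 0.1305, 0.0533]
tcp_rot: [2.792, 1.44, 0.0]
ft_force: [0.0, -0.1, -0.7]
finger_gap: 0.0123
grip_force: 72.7
```

>>> {"fn": "jog_arm", "kwargs": {"rows": [0,0,0,0.05,0,0,0,0,0.05,0,0,0,0,0.05,0,0,0,0,0,0]}}

```text
t: 17.52
ee_pos: [0.5633, 0.1309, 0.0492]
tcp_rot: [2.791, 1.441, 0.0]
ft_force: [-0.6, 0.2, -1.7]
finger_gap: 0.0124
grip_force: 72.7
```

```bash
python3 st.py
```

```text
17.5167 [0.5633 0.1309 0.0492] j7 -0.497 yaw 0.9532 F [-0.6   0.25 -1.69] Ftool [-0.15 -0.64  1.69] M [ 0.007  0.017 -0.001] gap 0.0124 72.70199418067932
```

>>> {"fn": "jog_arm", "kwargs": {"rows": [0,0,0,0.05,0,0,0,0,0.05,0,0,0,0,0.05,0,0,0,0,0,0]}}

```text
t: 17.85
ee_pos: [0.5631, 0.1308, 0.045]
tcp_rot: [-2.792, -1.441, 0.001]
ft_force: [0.5, 0.3, -1.5]
finger_gap: 0.0124
grip_force: 72.7
```

>>> {"fn": "jog_arm", "kwargs": {"rows": [0,0,0,0.04,0,0,0,0,0.04,0,0,0,0,0,0]}}

```text
t: 18.1
ee_pos: [0.5631, 0.1308, 0.0431]
tcp_rot: [-2.792, -1.441, 0.001]
ft_force: [1.0, -0.2, -1.5]
finger_gap: 0.0119
grip_force: 72.7
```

```bash
python3 st.py
```

```text
18.1 [0.5631 0.1308 0.0431] j7 -0.494 yaw 0.9532 F [ 0.97 -0.2  -1.45] Ftool [0.4  0.9  1.45] M [-0.003  0.02   0.059] gap 0.0119 72.7030098438263
```

>>> {"fn": "jog_arm", "kwargs": {"rows": [0,0,0,0.03,0,0,0,0,0,0]}}

```text
t: 18.27
ee_pos: [0.5632, 0.1309, 0.0424]
tcp_rot: [2.792, 1.441, -0.0]
ft_force: [0.2, 0.3, -0.6]
finger_gap: 0.0125
grip_force: 72.7
```

>>> {"fn": "jog_arm", "kwargs": {"rows": [0,0,0,0.03,0,0,0,0,0,0]}}

```text
t: 18.43
ee_pos: [0.5633, 0.1308, 0.0418]
tcp_rot: [2.791, 1.441, -0.0]
ft_force: [-0.3, -0.6, -1.8]
finger_gap: 0.0124
grip_force: 72.8
```

```bash
python3 st.py
```

```text
18.4333 [0.5633 0.1308 0.0418] j7 -0.493 yaw 0.9532 F [-0.28 -0.58 -1.81] Ftool [-0.64  0.11  1.81] M [-0.011  0.008  0.022] gap 0.0124 72.84121870994568
```

>>> {"fn": "jog_arm", "kwargs": {"rows": [0,0,0,0.03,0,0,0,0,0,0]}}

```text
t: 18.6
ee_pos: [0.5634, 0.1308, 0.0416]
tcp_rot: [2.791, 1.441, 0.001]
ft_force: [-2.3, -0.5, 11.1]
finger_gap: 0.0121
grip_force: 74.3
```

>>> {"fn": "jog_arm", "kwargs": {"rows": [0,0,0,0.03,0,0,0,0,0,0]}}

```text
t: 18.77
ee_pos: [0.5635, 0.1308, 0.0416]
tcp_rot: [2.792, 1.441, 0.002]
ft_force: [-4.7, -0.9, 24.8]
finger_gap: 0.0121
grip_force: 76.3
```

```bash
python3 st.py
```

```text
18.7667 [0.5635 0.1308 0.0416] j7 -0.493 yaw 0.953 F [-4.71 -0.92 24.84] Ftool [ -3.45  -3.29 -24.85] M [-0.151  1.432  0.053] gap 0.0121 76.31596326828003
```

The cap is on the tray floor. I'll ease off the pressure, cut the grip, then open a little.

>>> {"fn": "jog_arm", "kwargs": {"rows": [0,0,0,-0.05,0,0,0,0,0,0,0,0,0,0,0], "grip_force": 20}}

```text
t: 19.02
ee_pos: [0.5634, 0.1309, 0.0417]
tcp_rot: [2.791, 1.441, 0.001]
ft_force: [-0.7, 0.1, 6.4]
finger_gap: 0.0124
grip_force: 73.7
```

```bash
python3 st.py
```

```text
19.0167 [0.5634 0.1309 0.0417] j7 -0.493 yaw 0.9532 F [-0.7   0.11  6.38] Ftool [-0.31 -0.63 -6.38] M [ 0.083  0.285 -0.   ] gap 0.0124 73.67525696754456
```

>>> {"fn": "jog_arm", "kwargs": {"rows": [14,0,0,-0.01,0,15,0,0,0,0,17,0,0,0,0,20,0,0,0,0,26,0,0,0,0,34,0,0,0,0,44,0,0,0,0,44,0,0,0,0], "grip_force": 20}}

```text
t: 19.68
ee_pos: [0.5632, 0.1308, 0.0418]
tcp_rot: [2.791, 1.441, -0.0]
ft_force: [0.3, -1.2, 0.5]
finger_gap: 0.0439
grip_force: 0.0
```

>>> {"fn": "jog_arm", "kwargs": {"rows": [44,0,0,-0.2,0,44,0,0,-0.5,0,44,0,0,-0.8,0,44,0,0,-0.9,0,44,0,0,-0.9,0,44,0,0,-0.9,0,44,0,0,-0.9,0,44,0,0,-0.5,0,44,0,0,0,0,44,0,0,0,0]}}

```text
t: 20.52
ee_pos: [0.5633, 0.1309, 0.1828]
tcp_rot: [2.791, 1.441, 0.002]
ft_force: [0.8, 0.1, -0.4]
finger_gap: 0.044
grip_force: 0.0
```

```bash
python3 st.py && python3 -c "
from h import *
c=camera('scene');cv2.imwrite('pics/s5.png',cv2.resize(c['color'][130:290,220:420],None,fx=4,fy=3.7,interpolation=2)[:,:,::-1])"
```

```text
20.5167 [0.5633 0.1309 0.1828] j7 -0.567 yaw 0.9532 F [ 0.83  0.12 -0.45] Ftool [0.58 0.61 0.45] M [-0.029 -0.013 -0.015] gap 0.044 0.0
```

View pics/s5.png

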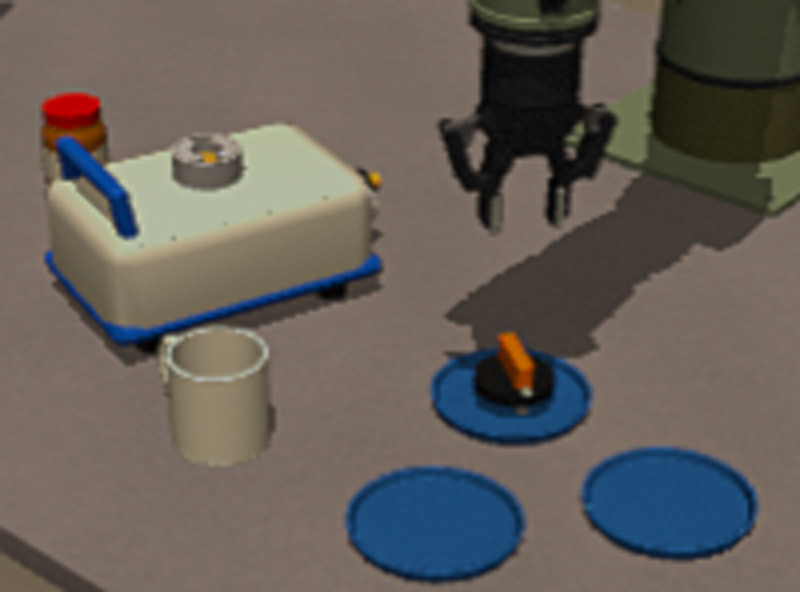

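The cap stands upright, grip on top, in the middle of the nearest tray at (513,385). The gripper is clear of it and nothing else has moved.

```bash
python3 -c "
from plant import order
print(order.finish_job())"
```

```text
the job is handed in; nothing more can be done
None
```

The cap was vented at its first stop, pressed down, released and lifted out. It now stands upright in the nearest blue tray, and the job is handed in at about 20.5 s; no verdict was shown.

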